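Set a caramel bar to the spacer block's width and hold it

TASK

Set the long caramel bar on the stone slab one block's width from the rail along the slab's far edge: slip the wider of the two black spacer blocks, with its long sides along the rail, into the gap between rail and bar where the gap is already wide enough, standing flat on the slab with its whole length beside the bar, without shoving the bar out of its place to get it in. Then push the bar towards the rail, against the block, until rail, block and bar lie flush together and the bar is parallel to the rail, and finish still holding it firmly pressed there with the fingers, for a colleague to pour. Leave the narrower block and the palette knife where they are.

Things in the scene. Friction and masses are not known exactly. Their poses are not given: they have to be found in the camera images.
- board: Pale stone confectioner's slab lying on the bench, fixed, 280 (its x) x 420 (its y) mm, top face 20 mm above the bench. Origin: centre of the underside, at bench level; x points to the edge that carries the rail (away from the robot), z up.
- rail: Straight stainless stop rail screwed onto the slab near its far edge, fixed, 20 (x) x 400 (along y) x 20 mm high. Origin: centre of its underside, on the slab's top face, 110 mm from the slab's centre along the slab's x; axes parallel to the slab's. Its working face is the side towards the robot, at x = -10 mm.
- bar: Loose hollow steel caramel bar lying on the slab between robot and rail, 20 (x) x 240 (y) x 20 mm high, about 0.27 kg. Origin: centre of its underside; its x points roughly to the rail. At the start the gap between its face (x = +10 mm) and the rail's face is 45 to 48 mm at the bar's middle; the bar lies up to 12 degrees askew either way, so the gap tapers and takes the block at its wide end
- bar_left (a point): Centre of the bar's end face at its y = +120 mm, 10 mm above its underside.
- bar_right (a point): Centre of the bar's end face at its y = -120 mm, 10 mm above its underside.
- block: The wider spacer block, black plastic, loose, standing on the bench to the left or right of the slab, about 0.13 kg. Base 40 (x) x 70 (y) x 24 mm high; centred on top of it runs a grip rib 14 (x) x 52 (y) mm, up to 50 mm above the underside. Origin: centre of the underside, z up; it looks the same turned half round.
- thin_block: The narrower spacer block, same make and same rib, base 28 x 70 x 24 mm, loose, standing on the bench on the other side of the slab. To be left alone.
- palette_knife: Loose palette knife about 300 mm long, 27 mm wide and at most 18 mm high, lying along the edge of the slab nearest to the robot, at about x = -105 mm of the slab. Origin: near its middle, at the underside. To be left alone.
Things that resemble listed ones, but are neither listed nor needed, are in the scene too. What is shaped like the bar but pink is not meant.

How it is judged (in metres and radians):
On the way:
1. the wider block stands flat on the slab in the gap between rail and bar, its whole length beside the bar and its long sides along the rail, while the bar lies within 20 mm of where it lay (x of block in the frame of rail between -0.062 and -0.026 m and z of block in the frame of rail between -0.003 and 0.003 m and angle between block's own z axis and vertical below 0.06 rad and y of block in the frame of bar between -0.09 and 0.09 m and x of block in the frame of bar above 0.024 m and angle between the y axis of block and the y axis of rail, either way round below 0.2 rad and distance of each of bar_left, bar_right from where it was at the start of the episode below 0.02 m), for 0.2 s.
At the end, for the whole second after the job is handed in: Held for a second: block flat in the gap, whole length beside the bar (5 mm), against the rail (2.5 mm); bar flat, against the block (4 mm), both parallel to the rail (2 deg); over 1.5 N from fingers through bar and block to rail; the two others within 30 mm of their places (x of block in the frame of rail between -0.062 and -0.026 m and z of block in the frame of rail between -0.003 and 0.003 m and angle between block's own z axis and vertical below 0.06 rad and y of block in the frame of bar between -0.09 and 0.09 m and x of block in the frame of bar above 0.024 m and angle between the y axis of each of block, bar and the y axis of rail, either way round below 0.035 rad and x of block in the frame of rail between -0.0325 and -0.0275 m and x of bar in the frame of rail between -0.064 and -0.056 m and z of bar in the frame of rail between -0.003 and 0.003 m and angle between bar's own z axis and vertical below 0.05 rad and contact force between bar and block above 1.5 N and contact force between block and rail above 1.5 N and contact force between the fingers and bar above 1.5 N and linear speed of each of bar, block below 0.01 m/s and distance of each of thin_block, palette_knife from where it was at the start of the episode below 0.03 m); the arm keeps its last pose, push and grip.
It fails at once if an end of the bar is shifted by more than 20 mm while the wider block is not in the gap (distance of any of bar_left, bar_right from where it was at the start of the episode above 0.02 m and not (x of block in the frame of rail between -0.075 and -0.022 m and z of block in the frame of rail between -0.004 and 0.006 m and y of block in the frame of bar between -0.1 and 0.1 m)).
It fails at once if the narrower block or the palette knife is shifted by more than 30 mm (distance of any of thin_block, palette_knife from where it was at the start of the episode above 0.03 m).
It also fails if it takes over 67 s, if anything falls off the work surface, if the arm or the gripper's body presses on something with over 40 N, if the wrist force passes 120 N, or if a joint passes its speed limit or range.

ROBOT

A 6-joint arm with a two-finger parallel gripper is mounted at the origin on the work surface. World frame = base frame: x ahead of the robot, y to its left, z up, the work surface at z = 0. Lengths are in mm, angles in rad, forces in N, time in s.
With the tool pointing down it reaches from about 300 to 775 mm from the base axis. Payload 14.6 kg.
Tool frame: the origin (TCP) lies between the finger pads; the fingertips stand 25 mm ahead of it and the grasp point (between the pads) lies 6 mm ahead of it; z points along the fingers, y is the line along which they close (so a half turn about z gives the same grasp; the last joint's range is limited). The gripper opens to 94 mm and grips with 3 to 60 N. Pads are 16 mm wide; open, the fingers measure 119 mm over their backs; the gripper's body (75 mm by 177 mm) begins 78 mm behind the grasp point.
Start: joints at [1.22, 0.3, 1.521, -0, 1.321, -0.067], TCP at [154.001, 527.99, 230.446] pointing down, gripper open.
Joint ranges: [-3.03, 3.03], [-0.79, 2.21], [0.23, 2.52], [-1.04, 4.18], [0, 3.07], [-2.55, 2.55]. Speed limits (rad/s): [2.22, 2.22, 2.57, 3.14, 3.14, 3.14].

INTERFACE

Orientations are given as [roll, pitch, yaw] about the fixed x, y, z axes, in that order (R = Rz(yaw) Ry(pitch) Rx(roll)).
In Python, from cell import manip gives the robot as it stands. The module is installed in compiled form; this text tells all that it offers.
- The arm moves only by the tool step_arm, never from a script. Its argument "series" is one flat list of numbers, 5 for each row, row after row: the shift along the world's x, y, z in mm, then the turn about the world's z in rad, then the closure, from 0 (fully open) to 1 (shut). In form: [dx, dy, dz, spin, jaw, dx, dy, dz, spin, jaw, ...]. A call has 1 to 20 rows; each row shifts and turns the commanded pose from where the row before left it; what a row does not reach is not made up. A row lasts 1/8 s, in which the tool goes at most 62.5 mm and 10.7 degrees, less where a joint would pass 70% of its speed; a pose out of reach is approached as far as the arm can. A call is refused whole if a number of a shift passes 62.5 or a number of a turn 0.188, either way. A call with a gripper value outside its range is refused whole. The fingers move at their own pace and stop on an object; "squeeze" is the grip in N (left out, the last holds). Time passes only in rows, so rows that do not move let the fingers close. It gives the time, the measured TCP pose, the force, the opening and the grip force at its end, in the units of the state.
- manip.read_state(): the state, without advancing time (a new reading comes with each control period).
- manip.camera(name): name is "side" or "top"; returns (picture, depth): 384x512x3 uint8, blue, green, red; 384x512 float32, mm along the optical axis (not along the pixel's ray), 0 where there is no reading.
- manip.camera_info(name): a dict with "fovy" (degrees; the focal length in pixels is half the picture's height over the tangent of half this angle, whatever the lens; pixels are square), "cx", "cy" (the principal point, pixels), "eye" and "orientation" of the camera in the world. Camera axes: x right, y down, z forward; pixel columns grow to the right and rows downward; lengths in mm; the calibration is good to about 2 mm. A picture is of the moment at which its call begins. camera_info takes no time and is no camera call.
- manip.sign_off(): hands the job in; it is judged then, once.
The state is a dict: "clock": time; "joints": joint angles; "qd": joint speeds; "effort": joint torques, N m; "eef_pos": TCP position; "eef_rot": TCP orientation; "wrist_force": force on the tool from outside, world axes, zero at the start; "moment": the same for the moment, N m; "finger_gap": finger opening in mm; "finger_force": force on a finger pad.
Only numpy, scipy, OpenCV 4.12 (cv2) and the standard library are available. Lean on these libraries where they do the work, as an engineer would, in place of code of your own. Each camera call takes 0.05 s, during which the arm holds its last target. There are 200 camera calls.

## Working session

There is one attempt and no reset: what is moved stays moved. The work goes in short steps, Python scripts to look and compute and a tool call to move; the robot and the scene stay as the last step left them, time stands still between calls to the robot, and variables do not carry over. Pictures are saved under pics/ and viewed, at most 10 in all, crops included, and the job is handed in when it is done.

Besides the shell and the picture viewer there is one more tool, called after "Emit:" as name(argument=value, ...) on one line, values as JSON. step_arm: Moves the arm, as the interface text tells. Its arguments: {"type":"object","properties":{"series":{"type":"array"},"squeeze":{"type":"number"}},"required":["series"]}

```bash
mkdir -p pics; cat > h.py <<'E'
import numpy as np, cv2
from cell import manip
from scipy.spatial.transform import Rotation as R
def cam(name):
    im,d=manip.camera(name); return im,d
def pts(name,d):
    i=manip.camera_info(name); f=d.shape[0]/2/np.tan(np.radians(i['fovy'])/2)
    v,u=np.mgrid[:d.shape[0],:d.shape[1]]
    P=np.stack([(u-i['cx'])/f*d,(v-i['cy'])/f*d,d],-1)
    o=np.array(i['orientation'],float)
    M=o if o.shape==(3,3) else R.from_euler('xyz',o).as_matrix()
    return P@M.T+np.array(i['eye'])
E
python3 - <<'E'
from h import *
for n in('top','side'):
    im,d=cam(n); print(manip.camera_info(n)); np.savez(n+'0.npz',im=im,d=d); cv2.imwrite(f'pics/{n}0.png',im)
    P=pts(n,d); print(n,P[::48,::64].round().astype(int).tolist())
print(manip.read_state())
E
```

```text
{'fovy': 45.83120855041098, 'cx': 257.4006939746115, 'cy': 187.8588380510136, 'eye': array([ 302.86079318,    4.49123895, 1221.45593542]), 'orientation': array([-2.98987432,  0.01782775, -1.56756054])}
top [[[1502, 1262, -747], [1499, 955, -745], [1501, 654, -752], [1492, 349, -740], [1503, 50, -763], [1487, -248, -740], [1491, -547, -751], [1489, -844, -751]], [[862, 725, 74], [858, 548, 79], [897, 401, -3], [895, 215, 0], [895, 32, -2], [891, -150, 3], [891, -331, 1], [857, -482, 70]], [[743, 742, 26], [753, 576, -2], [752, 393, 0], [751, 212, 0], [751, 32, -1], [752, -148, -6], [749, -325, 2], [748, -502, 3]], [[608, 733, 22], [599, 540, 55], [613, 387, -1], [607, 205, 21], [608, 31, 17], [607, -143, 20], [612, -321, 0], [612, -495, -1]], [[471, 705, 47], [478, 556, 0], [478, 381, -2], [475, 202, 19], [475, 30, 20], [475, -140, 25], [478, -315, 1], [479, -489, -5]], [[345, 691, 52], [347, 547, 0], [348, 375, -3], [348, 201, 2], [348, 30, 5], [349, -141, -3], [349, -311, -1], [350, -480, -1]], [[220, 710, 1], [220, 540, -3], [221, 368, 1], [222, 199, -3], [223, 30, 2], [224, -139, 
[... 1443 characters left out ...]
3], [826, -410, 69]]]
{'clock': 0.1, 'joints': array([ 1.22038717e+00,  3.00389215e-01,  1.52150625e+00, -1.88562704e-05,
        1.32065448e+00, -6.66200015e-02]), 'qd': array([ 0.00043891, -0.00116575, -0.00089883, -0.00023753, -0.00123254,
        0.0010656 ]), 'effort': array([ 2.88951553e-03, -5.32645404e+01, -3.53277576e+01,  7.09863100e-02,
        2.35110271e-02, -1.28463350e-05]), 'eef_pos': array([153.94816407, 527.81251468, 229.96287791]), 'eef_rot': array([-3.14063627e+00, -4.55029479e-05,  2.85780815e+00]), 'wrist_force': array([-0.78555866,  0.08596541,  0.33351168]), 'moment': array([ 0.01462077,  0.01260847, -0.04410091]), 'finger_force': 0.0, 'finger_gap': 94.10691055274962}
```

View pics/top0.png

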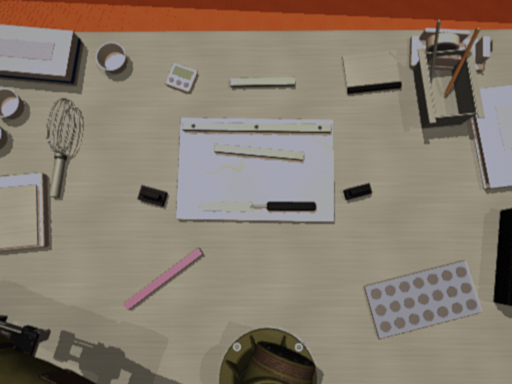

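View pics/side0.png

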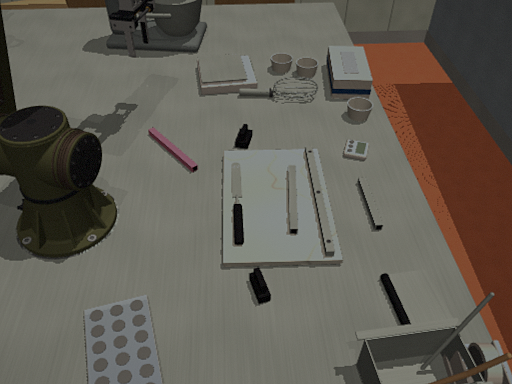

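Top: rail (257,126), bar (258,152) with its gap wider on the right, and knife (265,206). The black blocks are at (153,196), which looks wider, and (358,191). Lookalikes are the strip off the slab (262,82), the pink bar (165,278) and the black edge of a pad (373,87). Next I measure these and crop the two blocks.

```bash
cat >> h.py <<'E'
def rect(Q):
    # min-area rectangle in xy: centre, long, short, angle of the long axis from +y (toward -x positive = yaw)
    (c,(w,h),a)=cv2.minAreaRect(Q[:,:2].astype(np.float32)); b=cv2.boxPoints((c,(w,h),a))
    e=[b[1]-b[0],b[2]-b[1]]; e.sort(key=np.linalg.norm); l=e[1]*np.sign(e[1][1])
    return np.round(c,1),np.linalg.norm(e[1]).round(1),np.linalg.norm(e[0]).round(1),np.arctan2(-l[0],l[1]).round(4)
def reg(im,P,u0,v0,u1,v1,zlo,zhi,dark=None):
    m=np.zeros(P.shape[:2],bool); m[v0:v1,u0:u1]=1
    m&=(P[...,2]>zlo)&(P[...,2]<zhi)
    if dark: m&=im.max(-1)<dark
    m=cv2.morphologyEx(m.astype(np.uint8),cv2.MORPH_OPEN,np.ones((2,2)))
    n,lab,st,_=cv2.connectedComponentsWithStats(m); 
    k=1+np.argmax(st[1:,4]); return P[lab==k]
E
python3 - <<'E'
from h import *
z=np.load('top0.npz'); im,d=z['im'],z['d']; P=pts('top',d)
def show(n,*a,**k):
    Q=reg(im,P,*a,**k); print(n,len(Q),*rect(Q),'zmed',np.median(Q[:,2]).round(1),'mean',Q.mean(0).round(1))
show('slab',170,110,345,230,10,60)
show('rail',175,115,340,136,31,60)
show('bar',205,140,315,165,31,60)
for n,u in(('L',130),('R',335)):
    show(n+' rib',u,178,u+45,212,38,70)
    show(n+' all',u,178,u+45,212,8,70)
    show(n+' dark',u,178,u+45,212,-10,70,dark=70)
c=np.hstack([cv2.resize(im[175:215,u:u+50],None,fx=8,fy=8,interpolation=cv2.INTER_CUBIC) for u in(128,333)])
cv2.imwrite('pics/blocks.png',c)
E
```

```text
slab 15835 [492.2  30. ] 423.9 377.6 -0.0205 zmed 20.8 mean [534.   28.4  27.5]
rail 1178 [481.8  28.2] 401.2 357.4 -0.0092 zmed 39.5 mean [645.6  27.6  46. ]
bar 715 [581.7  20.6] 240.6 21.2 -0.0846 zmed 39.5 mean [580.   20.7  37.9]
L rib 111 [465.5 308.8] 51.4 13.0 -0.263 zmed 49.0 mean [464.5 306.8  45.9]
L all 412 [402.4 167.3] 378.5 48.6 -0.421 zmed 25.3 mean [462.7 302.9  31.5]
L dark 413 [401.2 166.8] 376.4 48.5 -0.4167 zmed 24.8 mean [460.2 302.3  29.7]
R rib 113 [ 477.5 -245.3] 59.4 12.4 0.2599 zmed 48.8 mean [ 476.5 -242.8   43.9]
R all 295 [ 410.4 -132.5] 345.4 44.2 0.5383 zmed 26.6 mean [ 473.9 -239.6   34.9]
R dark 293 [ 407.  -129.2] 336.2 42.7 0.5355 zmed 26.4 mean [ 471.9 -238.9   33.5]
```

View pics/blocks.png

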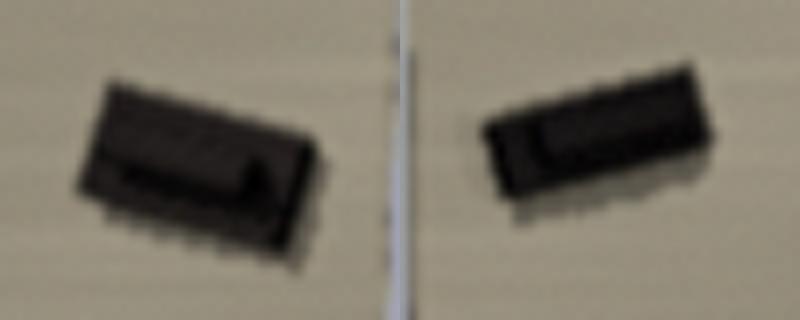

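The left block at (153,196) is clearly the broader one (412 px against 295), so I take that. Next, edge fits that ignore depth noise, by intersecting pixel rays with the known heights.

```bash
cat >> h.py <<'E'
def plane(name,uv,z):
    i=manip.camera_info(name); f=384/2/np.tan(np.radians(i['fovy'])/2)
    uv=np.asarray(uv,float).reshape(-1,2); r=np.c_[(uv[:,0]-i['cx'])/f,(uv[:,1]-i['cy'])/f,np.ones(len(uv))]@R.from_euler('xyz',i['orientation']).as_matrix().T
    e=np.array(i['eye']); return e+r*((z-e[2])/r[:,2])[:,None]
def top(name,im,P,box,h,tol,dark=None):
    u0,v0,u1,v1=box; m=np.zeros(P.shape[:2],bool); m[v0:v1,u0:u1]=1
    m&=abs(P[...,2]-h)<tol
    if dark: m&=im.max(-1)<dark
    m=cv2.morphologyEx(m.astype(np.uint8),cv2.MORPH_OPEN,np.ones((3,3)))
    n,lab,st,_=cv2.connectedComponentsWithStats(m); v,u=np.where(lab==1+np.argmax(st[1:,4]))
    return plane(name,np.c_[u,v],h)
E
python3 - <<'E'
from h import *
for n,bx in(('top',dict(rail=(175,115,340,136),bar=(205,140,315,165),rib=(130,178,175,212),slab=(170,110,345,230))),
            ('side',dict(rail=(300,142,345,260),bar=(280,160,305,238),rib=(228,118,256,152)))):
    z=np.load(n+'0.npz'); im,d=z['im'],z['d']; P=pts(n,d)
    d2=cv2.medianBlur(d,3); P=pts(n,d2)
    for k,b in bx.items():
        h={'rail':40,'bar':40,'rib':50,'slab':20}[k]
        Q=top(n,im,P,b,h,9 if k!='slab' else 30,); print(n,k,len(Q),*rect(Q),'mean',Q.mean(0)[:2].round(1), 'pca',end=' ')
        w=np.linalg.svd(Q[:,:2]-Q[:,:2].mean(0),full_matrices=0)[2][0]; w*=np.sign(w[1]); print(np.arctan2(-w[0],w[1]).round(4))
z=np.load('top0.npz'); im,d=z['im'],z['d']
m=np.zeros((384,512),np.uint8); m[178:212,130:175]=im[178:212,130:175].max(-1)<70
v,u=np.where(m); Q=plane('top',np.c_[u,v],24); print('block silh at 24',*rect(Q))
E
```

```text
top rail 1198 [649.9  31.1] 397.9 23.2 -0.0138 mean [649.9  30.9] pca -0.0167
top bar 723 [582.2  23.9] 239.6 22.5 -0.0935 mean [582.2  23.8] pca -0.0962
top rib 104 [467.  309.5] 51.2 14.2 -0.2645 mean [467.2 310. ] pca -0.2629
top slab 21000 [539.3  29.6] 478.3 327.5 -0.0027 mean [537.6  28. ] pca -0.0038
side rail 924 [648.   26.7] 402.4 22.3 -0.0147 mean [647.7   2.2] pca -0.0155
side bar 530 [580.6  20.7] 247.9 20.6 -0.0951 mean [579.8  11.4] pca -0.0943
side rib 59 [464.7 302.8] 54.6 16.0 -0.2687 mean [464.2 302. ] pca -0.2661
block silh at 24 [463.7 306.8] 74.9 40.3 -0.2649
```

The measurements fit the stated sizes. The gap at the bar's middle is about 47.5 mm, and the gap is wider at the bar's −y end. The wide block's rib is at about (466,307), yaw −0.264. Now I approach above it.

Emit:
step_arm(series=[26,-18.4,-10,-0.1293,0.4,26,-18.4,-10,-0.1293,0.4,26,-18.4,-10,-0.1293,0.4,26,-18.4,-10,-0.1293,0.4,26,-18.4,-10,-0.1293,0.4,26,-18.4,-10,-0.1293,0.4,26,-18.4,-10,-0.1293,0.4,26,-18.4,-10,-0.1293,0.4,26,-18.4,-10,-0.1293,0.4,26,-18.4,-10,-0.1293,0.4,26,-18.4,-10,-0.1293,0.4,26,-18.4,-10,-0.1293,0.4,0,0,0,0,0.4,0,0,0,0,0.4], squeeze=25)

```text
clock: 1.85
eef_pos: [465.5, 307.5, 110.4]
eef_rot: [-3.141, 0.0, 1.308]
wrist_force: [0.9, -0.2, -0.1]
finger_gap: 56.0
finger_force: 0.0
```

Lower to tips at about 28 mm (TCP 53), then close on the rib.

Emit:
step_arm(series=[0,0,-15,0,0.4,0,0,-15,0,0.4,0,0,-14,0,0.4,0,0,-13,0,0.4,0,0,0,0,0.4,0,0,0,0,1,0,0,0,0,1,0,0,0,0,1,0,0,0,0,1,0,0,0,0,1,0,0,0,0,1])

```text
clock: 3.22
eef_pos: [466.1, 307.2, 53.5]
eef_rot: [3.141, -0.0, 1.306]
wrist_force: [-0.0, -1.1, -0.2]
finger_gap: 13.7
finger_force: 25.0
```

```bash
python3 - <<'E'
from h import *
im,d=cam('side'); c=cv2.resize(im[90:170,190:300],None,fx=6,fy=6,interpolation=cv2.INTER_CUBIC); cv2.imwrite('pics/g1.png',c)
E
```

```text
(no output)
```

View pics/g1.png

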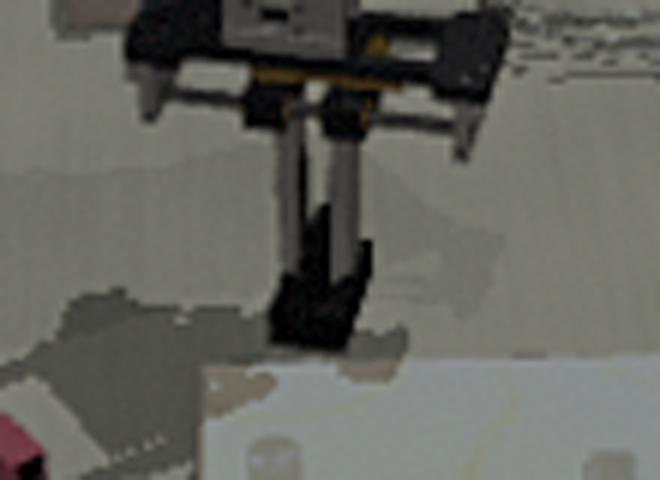

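Gripped on the rib (13.7 mm). Lift, turn parallel to the rail, and carry to above the gap's wide end.

Emit:
step_arm(series=[0,0,10,0,1,0,0,20,0,1,0,0,20,0,1,0,0,20,0,1,0,0,10,0,1,12.2,-30.3,0,0.0207,1,12.2,-30.3,0,0.0207,1,12.2,-30.3,0,0.0207,1,12.2,-30.3,0,0.0207,1,12.2,-30.3,0,0.0207,1,12.2,-30.3,0,0.0207,1,12.2,-30.3,0,0.0207,1,12.2,-30.3,0,0.0207,1,12.2,-30.3,0,0.0207,1,12.2,-30.3,0,0.0207,1,12.2,-30.3,0,0.0207,1,12.2,-30.3,0,0.0207,1,0,0,0,0,1,0,0,0,0,1])

```text
clock: 5.65
eef_pos: [612.0, -55.9, 133.1]
eef_rot: [-3.141, -0.0, 1.554]
wrist_force: [-0.4, -0.5, -1.9]
finger_gap: 14.0
finger_force: 25.0
```

Emit:
step_arm(series=[0,0,-15,0,1,0,0,-15,0,1,0,0,-10,0,1,0,0,0,0,1,0,0,0,0,1])

```text
clock: 6.28
eef_pos: [612.6, -56.4, 93.8]
eef_rot: [3.141, 0.0, 1.555]
wrist_force: [0.3, 0.1, -1.9]
finger_gap: 13.6
finger_force: 25.0
```

```bash
python3 - <<'E'
from h import *
print(manip.read_state()['eef_pos'],manip.read_state()['eef_rot'])
im,d=cam('top'); a=cv2.resize(im[105:175,205:345],None,fx=5.5,fy=4,interpolation=cv2.INTER_CUBIC)
im2,d2=cam('side'); b=cv2.resize(im2[140:270,220:400],None,fx=4.4,fy=2.4,interpolation=cv2.INTER_CUBIC)
w=min(a.shape[1],b.shape[1]); cv2.imwrite('pics/p1.png',np.vstack([a[:,:w],b[:,:w]])[:600])
cv2.imwrite('pics/p1side.png',im2);np.savez('p1.npz',im=im,d=d,im2=im2,d2=d2)
E
```

```text
[612.60598084 -56.41915079  93.75846385] [3.14111715e+00 5.33176002e-05 1.55459485e+00]
```

View pics/p1.png

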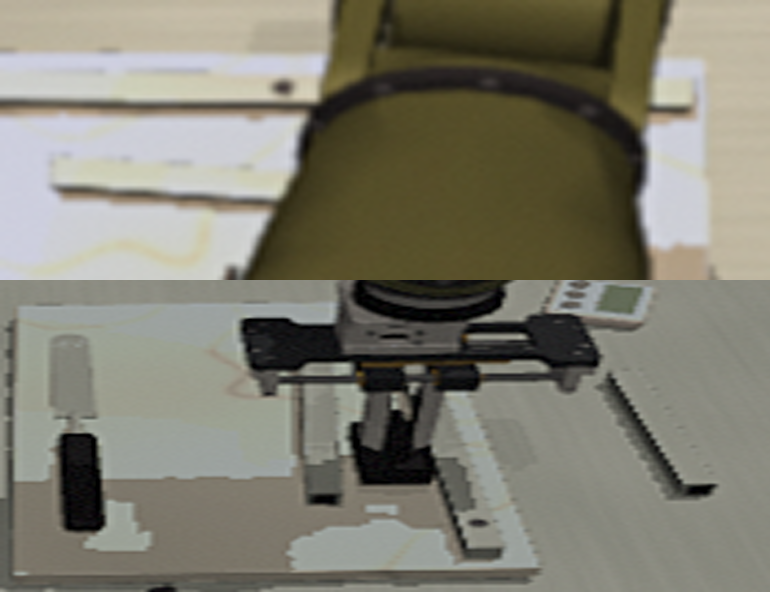

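The top view is blocked by the arm. In the side view the block's near-end bottom edge is at crop (358,477)–(433,484), the bar's end at (305–342, 500) and the rail right of the block. I convert these to positions.

```bash
python3 - <<'E'
from h import *
z=np.load('p1.npz'); im,d=z['im2'],z['d2']; P=pts('side',d)
px=lambda x,y:(220+x/4.4,140+(y-280)/2.4)
print(plane('side',[px(358,477),px(433,484)],40.3).round(1))
print('bar end bottom',plane('side',[px(307,503),px(342,503)],20).round(1))
print('bar end top',plane('side',[px(305,488),px(342,488)],40).round(1))
m=np.zeros(im.shape[:2],np.uint8); m[178:228,298:322]=(im[178:228,298:322].max(-1)<45)
v,u=np.where(m); s=P[v,u]; s=s[(s[:,2]>35)&(s[:,2]<75)]; print(len(s),np.percentile(s,[2,50,98],axis=0).round(1))
E
```

```text
[[592.6 -74.7  40.3]
 [632.8 -86.3  40.3]]
bar end bottom [[563.5 -90.7  20. ]
 [583.  -91.6  20. ]]
bar end top [[561.4 -88.2  40. ]
 [581.8 -89.1  40. ]]
261 [[590.8 -89.8  36.5]
 [608.3 -80.8  63.6]
 [639.1  31.3  72.9]]
```

The block is 40 mm wide in x (592.6–632.8). That leaves about 5 mm to the rail, 5 to 10 mm to the bar, and about 9 mm inside the bar's end. Lowering.

Emit:
step_arm(series=[0,0,-5,0,1,0,0,-5,0,1,0,0,-5,0,1,0,0,-3,0,1,0,0,-2,0,1,0,0,-1,0,1,0,0,0,0,1])

```text
clock: 7.25
eef_pos: [612.4, -56.4, 73.5]
eef_rot: [3.141, 0.0, 1.555]
wrist_force: [-5.4, 0.7, 8.8]
finger_gap: 13.6
finger_force: 25.0
```

Down on the slab at exactly +20 mm. Ease the pressure, open a little and lift clear.

Emit:
step_arm(series=[0,0,0.7,0,1,0,0,0,0,0.65,0,0,0,0,0.65,0,0,0,0,0.65,0,0,10,0,0.65,0,0,20,0,0.65,0,0,30,0,0.65,-20,0,25,-0.157,0.65,-30,0,0,-0.157,0.65,-30,0,0,-0.157,0.65,-30,0,0,-0.157,0.65,-30,0,0,-0.157,0.65,0,0,0,-0.157,0.65,0,0,0,-0.157,0.65,0,0,0,-0.157,0.65,0,0,0,-0.157,0.65,0,0,0,-0.157,0.65,0,0,0,0,0.65])

```text
clock: 9.5
eef_pos: [472.7, -56.5, 159.4]
eef_rot: [3.141, -0.002, -0.014]
wrist_force: [0.5, 0.2, -0.5]
finger_gap: 32.9
finger_force: 0.0
```

```bash
python3 - <<'E'
from h import *
im,d=cam('top'); a=cv2.resize(im[105:175,205:345],None,fx=5.5,fy=4,interpolation=cv2.INTER_CUBIC)
im2,d2=cam('side'); b=cv2.resize(im2[140:270,220:395],None,fx=4.4,fy=2.4,interpolation=cv2.INTER_CUBIC)
cv2.imwrite('pics/p2.png',np.vstack([a[:,:770],b[:,:770]])[:600])
np.savez('p2.npz',im=im,d=d,im2=im2,d2=d2)
E
```

```text
(no output)
```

View pics/p2.png

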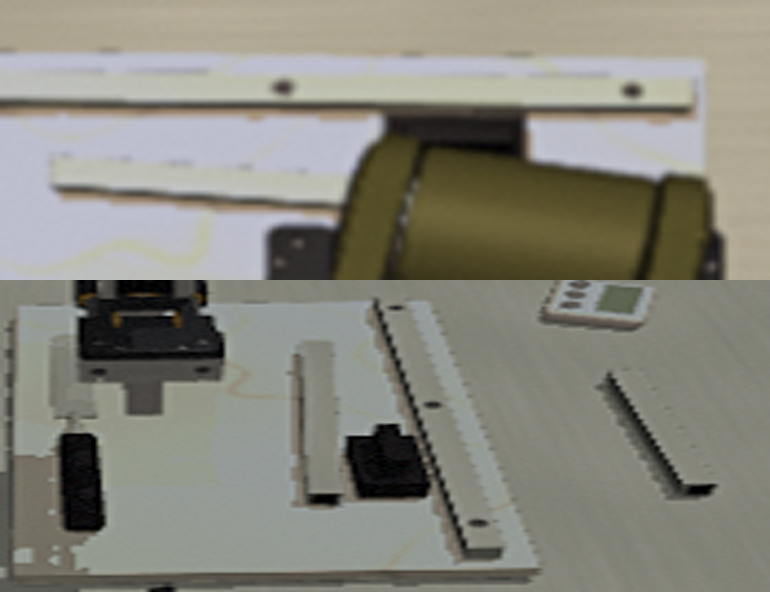

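Block stands in the gap close to the rail (side crop 350–428, 425–497), inside the bar's end (503). The bar is unmoved. Lower the fingers behind the bar, opposite the block, spread along the bar within the block's length.

Emit:
step_arm(series=[20,0,-5,0,0.6,25,0,-10,0,0.6,25,0,-15,0,0.6,0,0,-25,0,0.6,0,0,-25,0,0.6,0,0,-20,0,0.6,0,0,-9,0,0.6,0,0,0,0,0.6])

```text
clock: 10.6
eef_pos: [542.4, -56.4, 49.2]
eef_rot: [-3.142, 0.0, -0.014]
wrist_force: [-0.1, -0.6, 0.8]
finger_gap: 37.4
finger_force: 0.0
```

Emit:
step_arm(series=[5,0,0,0,0.6,3,0,0,0,0.6,3,0,0,0,0.6,2,0,0,0,0.6,2,0,0,0,0.6,0,0,0,0,0.6])

```text
clock: 11.35
eef_pos: [557.5, -56.4, 49.1]
eef_rot: [3.142, -0.0, -0.015]
wrist_force: [-0.0, 0.4, -0.1]
finger_gap: 37.5
finger_force: 0.0
```

Emit:
step_arm(series=[2,0,0,0,0.6,2,0,0,0,0.6,2,0,0,0,0.6,2,0,0,0,0.6,1,0,0,0,0.6,0,0,0,0,0.6])

```text
clock: 12.1
eef_pos: [566.5, -56.4, 49.1]
eef_rot: [-3.142, -0.0, -0.015]
wrist_force: [0.2, -0.6, -0.0]
finger_gap: 37.4
finger_force: 0.1
```

Emit:
step_arm(series=[1,0,0,0,0.6,1,0,0,0,0.6,0,0,0,0,0.6])

```text
clock: 12.48
eef_pos: [568.4, -56.4, 49.1]
eef_rot: [-3.142, 0.0, -0.015]
wrist_force: [-2.1, -0.6, 1.0]
finger_gap: 37.8
finger_force: 1.0
```

Emit:
step_arm(series=[1,0,0,0,0.6,0,0,0,0,0.6])

```text
clock: 12.72
eef_pos: [569.5, -56.4, 49.1]
eef_rot: [-3.142, -0.0, -0.015]
wrist_force: [-1.9, -0.5, -0.6]
finger_gap: 37.6
finger_force: 0.9
```

Emit:
step_arm(series=[1,0,0,0,0.6,1,0,0,0,0.6,0,0,0,0,0.6])

```text
clock: 13.1
eef_pos: [570.5, -56.2, 49.1]
eef_rot: [-3.141, 0.003, -0.015]
wrist_force: [-10.1, 0.2, 6.7]
finger_gap: 37.6
finger_force: 5.4
```

Emit:
step_arm(series=[1,0,0,0,0.6,1,0,0,0,0.6,0,0,0,0,0.6])

```text
clock: 13.48
eef_pos: [570.9, -56.1, 49.1]
eef_rot: [-3.141, 0.007, -0.015]
wrist_force: [-26.0, 1.7, 16.9]
finger_gap: 37.4
finger_force: 12.7
```

Emit:
step_arm(series=[1,0,0,0,0.6,0,0,0,0,0.6])

```text
clock: 13.72
eef_pos: [571.0, -56.1, 49.1]
eef_rot: [-3.141, 0.01, -0.015]
wrist_force: [-33.4, 1.3, 23.8]
finger_gap: 38.1
finger_force: 16.8
```

Firm stop at x≈570.5, where flush contact was predicted. Ease to about 20 N and check.

Emit:
step_arm(series=[-1.5,0,0,0,0.6,0,0,0,0,0.6,0,0,0,0,0.6])

```text
clock: 14.1
eef_pos: [570.8, -56.1, 49.1]
eef_rot: [-3.141, 0.006, -0.015]
wrist_force: [-21.2, 2.8, 15.2]
finger_gap: 37.7
finger_force: 10.6
```

```bash
python3 - <<'E'
from h import *
im,d=cam('top'); a=cv2.resize(im[105:175,205:345],None,fx=5.5,fy=4,interpolation=cv2.INTER_CUBIC)
im2,d2=cam('side'); b=cv2.resize(im2[140:270,220:395],None,fx=4.4,fy=2.4,interpolation=cv2.INTER_CUBIC)
cv2.imwrite('pics/p3.png',np.vstack([a[:,:770],b[:,:770]])[:600])
np.savez('p3.npz',im=im,d=d,im2=im2,d2=d2)
for n,i,dd,bx in(('top',im,d,dict(rail=(175,115,340,136),bar=(205,137,275,165))),('side',im2,d2,dict(rail=(300,142,345,260),bar=(280,150,308,238)))):
    P=pts(n,cv2.medianBlur(dd,3))
    for k,b in bx.items():
        Q=top(n,i,P,b,40,9); w=np.linalg.svd(Q[:,:2]-Q[:,:2].mean(0),full_matrices=0)[2][0]; w*=np.sign(w[1])
        print(n,k,len(Q),*rect(Q),'mean',Q.mean(0)[:2].round(1),np.arctan2(-w[0],w[1]).round(4))
E
```

```text
top rail 652 [651.8 118.1] 223.8 22.3 -0.0022 mean [651.7 118.7] -0.0152
top bar 334 [589.7  90.4] 109.8 19.2 -0.0009 mean [589.7  90. ] -0.0016
side rail 974 [623.1 -16.3] 315.4 71.5 -0.0171 mean [639.4 -45.5] -0.0629
side bar 172 [583.1 -80.1] 48.7 39.9 1.5231 mean [587.6 -81.1] -0.9695
```

View pics/p3.png

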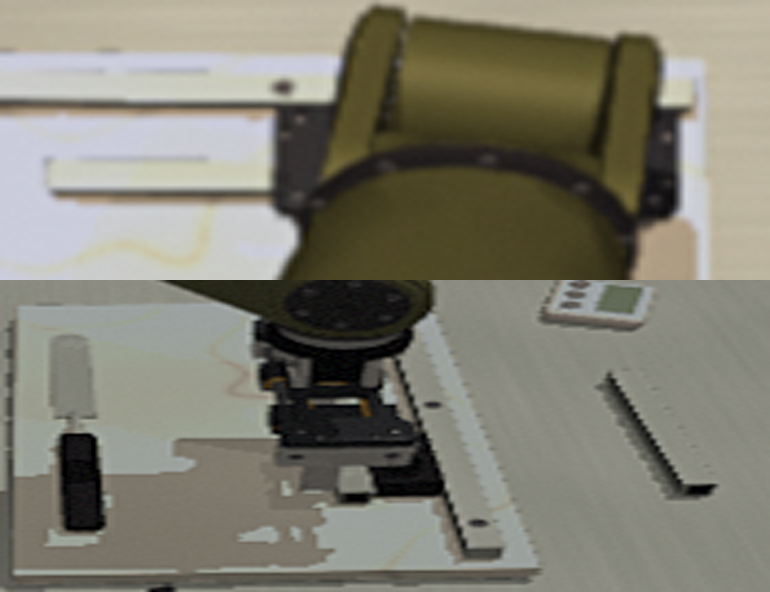

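```bash
python3 - <<'E'
from h import *
for f in('p2','p3'):
    im=np.load(f+'.npz')['im'].astype(float)
    g=cv2.GaussianBlur(im.mean(-1),(0,0),.8)
    # lower edges (sharp light->dark) of rail and bar, sub-pixel by gradient centroid
    for k,(c0,c1,r0,r1) in dict(rail=(190,252,127,135),bar=(218,252,142,160)).items():
        E=[]
        for u in range(c0,c1):
            gr=-np.diff(g[r0:r1,u]); i=np.argmax(gr); s=slice(max(i-1,0),i+2); w=np.clip(gr[s],0,None)
            E.append((u,r0+.5+(np.arange(len(gr))[s]*w).sum()/w.sum()))
        Q=plane('top',E,40)[:,:2]; 
        for _ in range(3):
            p=np.polyfit(Q[:,1],Q[:,0],1); r=Q[:,0]-np.polyval(p,Q[:,1]); Q=Q[abs(r)<2*r.std()+.3]
        print(f,k,'yaw',-np.arctan(p[0]).round(4),'x at y=90',np.polyval(p,90).round(1),'rms',r.std().round(2))
E
```

```text
p2 rail yaw -0.0185 x at y=90 641.9 rms 0.32
p2 bar yaw -0.1006 x at y=90 579.8 rms 0.35
p3 rail yaw -0.0185 x at y=90 641.9 rms 0.32
p3 bar yaw -0.003 x at y=90 581.1 rms 0.05
```

The bar is parallel to the rail within about 0.005–0.015 rad (limit 0.035). The rail-to-bar spacing is about 60.5 mm, the push is about 21 N, the block's end is inside the bar's end, and knife and thin block are untouched. Handing in.

```bash
python3 -c "
from cell import manip
s=manip.read_state(); print(s['clock'],s['wrist_force'],s['finger_force']); print(manip.sign_off())"
```

```text
14.2 [-21.03591531   1.18028506  14.95191567] 10.62658779323101
the job is handed in; nothing more can be done
None
```

The job is handed in at 14.2 s with the wider block in the gap and the bar pressed against it and the rail at about 21 N; the sign-off gave no verdict, and I measured the bar as parallel within about 0.015 rad (limit 0.035).

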